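# Crank down the ski glue press

### The arm

A 7-joint arm with a two-finger parallel gripper is mounted at the origin on the work surface. World frame = base frame: x ahead of the robot, y to its left, z up, the work surface at z = 0. Lengths are in m, angles in rad, forces in N, time in s.
With the tool pointing down it reaches from about 0.35 to 0.9 m from the base axis. Payload 8.1 kg.
Tool frame: the origin (TCP) lies at the very end of the fingers, on their centre line; the grasp point (between the pads) lies arm.hold_point_z behind it (arm.hold_point_z is the distance from the TCP to the grasp point, in m); z points along the fingers, y is the line along which they close (so a half turn about z gives the same grasp; the last joint's range is limited). The gripper opens to 92 mm and grips with 3 to 60 N. Pads are 19 mm wide; open, the fingers measure 130 mm over their backs; the gripper's body (75 mm by 190 mm) begins 47 mm behind the grasp point.
Start: joints at [-1.353, 0.434, 0.025, 1.573, -0.012, 1.134, -0.075], TCP at [0.197, 0.593, 0.227] pointing down, gripper open.
Joint ranges: [-2.62, 2.62], [-0.44, 2.09], [-1.27, 1.32], [0.08, 2.57], [-1.32, 4.46], [0.12, 2], [-2.74, 2.74]. Speed limits (rad/s): [2.22, 2.22, 3.01, 3.01, 3.14, 3.14, 3.14].

### API

Orientations are given as a rotation vector (axis times angle).
In Python, from cell import arm, vision, job, cut_out gives the robot as it stands. The module is installed in compiled form; this text tells all that it offers.
- The arm moves only by the tool play_rows, never from a script. Its argument "increments" is text: rows parted by semicolons, each of 5 numbers parted by spaces: the shift along the tool's x, y, z in cm, then the turn about the tool's z in degrees, then the opening, from -1 (shut) to 1 (fully open), so that 0 is half open. A call has 1 to 5 rows; each row shifts and turns the commanded pose from where the row before left it, along the tool's axes as they then stand; what a row does not reach is not made up. A row lasts 1/12 s, in which the tool goes at most 41.7 mm and 7.16 degrees, less where a joint would pass 70% of its speed; a pose out of reach is approached as far as the arm can. A call is refused whole if a number of a shift passes 4.17 or a number of a turn 7.16, either way. A call with a gripper value outside its range is refused whole. The fingers move at their own pace and stop on an object; "grip_force" is the grip in N (left out, the last holds). Time passes only in rows, so rows that do not move let the fingers close. It gives the time, the measured TCP pose, the force, the opening and the grip force at its end, in the units of the state.
- arm.observe(): the state, without advancing time (a new reading comes with each control period).
- vision.get_image(name): name is "scene" or "top" or "wrist"; returns a dict with "frame" (400x640x3 uint8, red, green, blue), "z_map" (400x640 float32, m along the optical axis (not along the pixel's ray), 0 where there is no reading), "mtx" (3x3 intrinsics, pixels), "distortion" ([k1, k2, p1, p2, k3] as OpenCV has them; the pictures are not rectified), "cam_to_world" (4x4, takes a point from camera to world coordinates). Camera axes: x right, y up, looking along -z (the intrinsics and any distortion apply to the point x, -y, -z); pixel columns grow to the right and rows downward; lengths in m; the calibration is good to about 2 mm. A picture is of the moment at which its call begins.
- job.sign_off(): hands the job in; it is judged then, once.
Trained networks look in a picture, given as the dict that the camera call returned (one of the last four; its "shot" number tells which), for a name from the list of things; names that differ only in an ending like _2 or _b are one class to them, and where a whole thing is asked for, a point or a joint stands for the part that bears it (a point fixed in the world has none). Each returns a list of dicts, best first, with "confidence" (0 to 1); they miss things now and then, are a little off and sometimes report something else, mostly with a low value. They report only what shows in the picture. A call takes as long as a camera call. They do not tell look-alikes from the thing itself.
- cut_out(query, picture): "mask" (400x640 bool, what is visible of it) and "point" ([row, column] in pixels, amid what is visible of it).
The state is a dict: "clock": time; "joints": joint angles; "dq": joint speeds; "joint_efforts": joint torques, N m; "position": TCP position; "ee_rot": TCP orientation; "force": force on the tool from outside, world axes, zero at the start; "ft_torque": the same for the moment, N m; "width": opening from 0.0 (shut) to 1.0 (fully open); "gripper_force": force on a finger pad.
Only numpy, scipy, OpenCV 4.12 (cv2) and the standard library are available. Lean on these libraries where they do the work, as an engineer would, in place of code of your own. Each camera call takes 0.05 s, during which the arm holds its last target. There are 200 camera calls.

### The job

The tail of a ski lies in the glue press. Fit the larger crank, the one with the square hole, all the way down onto the square top end of the press screw and wind it clockwise (seen from above) by its upright grip, a little over one and a half turns, until the pad is pressed down firmly on the ski. Leave the crank sitting on the screw, let go, and leave the smaller crank where it lies.

Things in the scene. Friction and masses are not known exactly. Their poses are not given: they have to be found in the camera images.
- crank: Larger of two loose steel cranks, flat on the bench, 0.4 kg. Hub: 36 mm square block, 45 high, 22 mm square hole right through. Arm along +x, 20 wide, top at 10 mm. Upright wooden grip 24 mm thick, from 13 to 73 mm up, 95 mm from the hub axis; it spins freely, so hold it firmly while winding. Origin: hole axis at the underside; z up; x, y square to the hub's sides. Grasp the hub across y.
- spindle_top (a point): Tip of the upright screw in the teal press's bridge, 174 mm above the bench; turns with the screw. Below: nose 14 mm high tapering out from 6 to 18 mm, 18 mm square 30 high, then a collar 34 mm wide, its top 44 mm below the tip, 20 above the bridge; the crank's underside rests there when home, in any quarter turn, with 2 mm side play and 14 deg turning play. z up; x, y square to the flats.
- screw (a joint): Turn of the press screw in rad, growing clockwise seen from above; starts at 3 to 5.5. Each turn lowers the rubber pad under the bridge by 8 mm: it touches the ski at 12.0, is well pressed from 12.5, and stops dead at 16.0. Friction of 0.2 N m resists; it stays where left.
- small_crank: The other crank, to be left alone: steel with a wooden grip too, but smaller, with a round hub 28 mm wide, 30 mm high, with a 10 mm round hole; grip 58 mm from the hub, its top 42 mm up. Flat on the bench. Origin: hub axis at the underside; arm along x.
Mind the look-alikes: they are no part of the job. What is shaped like the crank but purple or yellow is not meant.

How it is judged:
On the way, in this order (a step that is already met when the one before it is completed fails the run):
1. the large crank is fully down on the square of the screw, upright, before the screw has been wound (horizontal distance between crank and spindle_top below 0.012 m and z of crank in the frame of spindle_top below -0.036 m and angle between crank's own z axis and vertical below 0.18 rad and value of joint screw below 6.5 rad), for 0.2 s.
2. the screw is wound on clockwise with the crank on it (value of joint screw above 9 rad and horizontal distance between crank and spindle_top below 0.015 m and z of crank in the frame of spindle_top below -0.028 m).
At the end, for the whole second after the job is handed in: The press screw reads more than 12.5 rad (pad pressed on the ski); the large crank sits on the screw at rest, its axis within 12 mm of the screw's, within 8 mm of fully home and within 10 degrees of upright (value of joint screw above 12.5 rad and horizontal distance between crank and spindle_top below 0.012 m and z of crank in the frame of spindle_top below -0.036 m and angle between crank's own z axis and vertical below 0.18 rad and linear speed of crank below 0.03 m/s); the robot touches nothing.
It fails at once if the small crank is moved more than 40 mm (distance of small_crank from where it was at the start of the episode above 0.04 m).
It also fails if it takes over 72 s, if anything falls off the work surface, if the arm or the gripper's body presses on something with over 40 N, if the wrist force passes 120 N, or if a joint passes its speed limit or range.

## Working session

There is one attempt and no reset: what is moved stays moved. The work goes in short steps, Python scripts to look and compute and a tool call to move; the robot and the scene stay as the last step left them, time stands still between calls to the robot, and variables do not carry over. Pictures are saved under pics/ and viewed, at most 10 in all, crops included, and the job is handed in when it is done.

Besides the shell and the picture viewer there is one more tool, called as a command line: name --argument value ..., lists and objects as JSON in quotes. play_rows: Moves the arm, as the interface text tells. Its arguments: {"type":"object","properties":{"increments":{"type":"string"},"grip_force":{"type":"number"}},"required":["increments"]}

```bash
mkdir -p pics; ls
cat > h.py <<'E'
import numpy as np, cv2
from scipy.spatial.transform import Rotation as R
from cell import arm, vision, job, cut_out
def world(p, mask=None):
    """Nx3 world points of masked pixels, with pixel coords"""
    z=p["z_map"]; m=(z>0) if mask is None else (mask&(z>0))
    r,c=np.nonzero(m)
    uv=cv2.undistortPoints(np.stack([c,r],1).astype(float)[:,None],p["mtx"],np.array(p["distortion"],float))[:,0]
    d=z[r,c]; P=np.stack([uv[:,0]*d,-uv[:,1]*d,-d,np.ones(len(d))],1)@np.array(p["cam_to_world"]).T
    return P[:,:3],r,c
def save(p,n): cv2.imwrite("pics/"+n,p["frame"][:,:,::-1])
E
python3 - <<'E'
from h import *
print(arm.hold_point_z, arm.observe())
for n in ["scene","top"]:
    p=vision.get_image(n); save(p,n+"1.png")
    for q in ["crank","small_crank","spindle_top","screw"]:
        for d in cut_out(q,p):
            P,_,_=world(p,d["mask"])
            print(n,q,round(d["confidence"],2),np.round(d["point"]),d["mask"].sum(),np.round(np.median(P,0),3),np.round(P.min(0),3),np.round(P.max(0),3))
E
```

```text
pics
0.0188 {'clock': 0.0, 'joints': array([-1.35259282,  0.43519631,  0.0249467 ,  1.57408749, -0.01158305,
        1.13397714, -0.07511074]), 'dq': array([ 0.00044693,  0.00063041,  0.00019491, -0.00135687, -0.00053398,
        0.00012586,  0.00010282]), 'joint_efforts': array([-5.55147744e-04, -6.67820406e+01,  9.84716043e-01, -3.14468551e+01,
       -6.05141418e-02,  4.25667933e-02,  1.70570052e-04]), 'position': array([0.19696768, 0.59262558, 0.22596495]), 'ee_rot': array([-5.01819175e-01, -3.10115118e+00,  2.38797544e-03]), 'force': array([ 0.22622381, -0.13378561,  0.21530484]), 'ft_torque': array([-0.0167834 , -0.01282925, -0.02980607]), 'gripper_force': 0.0, 'width': 0.998718674024654}
scene crank 0.96 [194. 233.] 522 [ 0.547 -0.334  0.028] [ 0.5  -0.36  0.  ] [ 0.621 -0.301  0.08 ]
scene crank 0.9 [168. 275.] 525 [ 0.388 -0.304  0.025] [ 0.293 -0.375 -0.001] [ 0.44  -0.251  0.078]
scene crank 0.74 [128. 262.] 302 [ 0.3   -0.471  0.04 ] [ 0.26  -0.516  0.002] [ 0.346 -0.398  0.08 ]
scene small_crank 0.63 [314. 441.] 226 [0.44  0.339 0.028] [ 0.401  0.328 -0.002] [0.493 0.358 0.045]
scene spindle_top 0.71 [242. 273.] 215 [ 0.614 -0.066  0.133] [ 0.584 -0.1    0.111] [ 0.626 -0.056  0.176]
scene screw 0.76 [239. 274.] 176 [ 0.614 -0.066  0.136] [ 0.596 -0.088  0.113] [ 0.626 -0.056  0.176]
top crank 0.97 [266. 469.] 512 [ 0.296 -0.469  0.03 ] [ 0.261 -0.52  -0.002] [ 0.345 -0.399  0.077]
top crank 0.87 [230. 406.] 455 [ 0.395 -0.306  0.028] [ 0.334 -0.346 -0.005] [ 0.441 -0.252  0.077]
top crank 0.72 [170. 414.] 540 [ 0.553 -0.333  0.024] [ 0.5   -0.375 -0.005] [ 0.641 -0.298  0.078]
top small_crank 0.77 [208. 166.] 257 [0.447 0.336 0.024] [ 0.417  0.325 -0.002] [0.495 0.357 0.045]
top spindle_top 0.54 [138. 322.] 163 [ 0.606 -0.072  0.132] [ 0.594 -0.089  0.106] [ 0.633 -0.055  0.177]
top screw 0.61 [141. 324.] 167 [ 0.607 -0.073  0.132] [ 0.594 -0.089  0.105] [ 0.633 -0.055  0.177]
```

View pics/scene1.png

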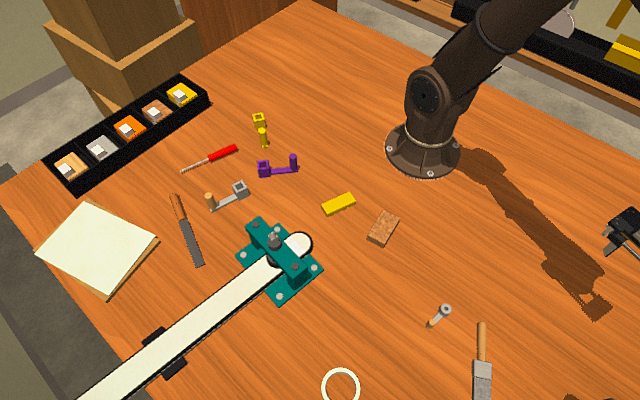

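View pics/top1.png

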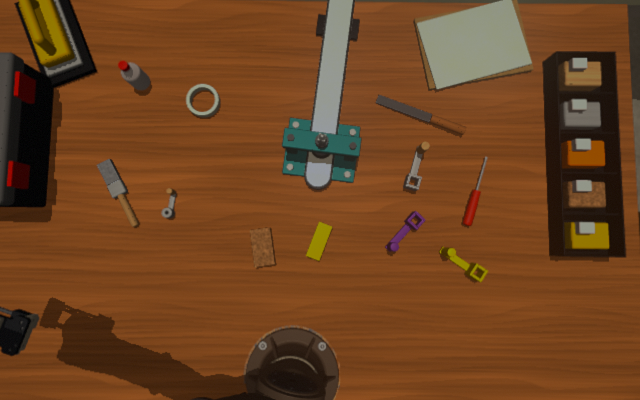

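The steel (grey) crank is the one at top pixel (hub 413,182; grip 425,147); the purple and yellow ones are decoys. The spindle is at top pixel (322,140), and the small crank is far left at (170,208).

Run:
```python
from h import *
A=[]
for n in ["scene","top"]:
    p=vision.get_image(n); P,r,c=world(p); A.append(P)
    def sel(x0,x1,y0,y1,z0,z1): return P[(P[:,0]>x0)&(P[:,0]<x1)&(P[:,1]>y0)&(P[:,1]<y1)&(P[:,2]>z0)&(P[:,2]<z1)]
    for nm,b in dict(hub=(.47,.58,-.37,-.27,.04,.05),grip=(.55,.66,-.39,-.27,.066,.085),arm=(.48,.66,-.39,-.27,.006,.014),tip=(.55,.68,-.12,-.02,.165,.185),sq=(.55,.68,-.12,-.02,.132,.158),collar=(.55,.68,-.12,-.02,.125,.134),bridge=(.5,.72,-.2,.1,.1,.116)).items():
        S=sel(*b)
        if len(S)<3: print(n,nm,len(S)); continue
        rc=cv2.minAreaRect(S[:,:2].astype(np.float32)*1000)
        print(n,nm,len(S),np.round(S.mean(0),4),"rect",np.round(rc[0],1),np.round(rc[1],1),round(rc[2],1))
o=arm.observe(); print(R.from_rotvec(o["ee_rot"]).as_matrix().round(3))
```

```text
scene hub 99 [ 0.5199 -0.3217  0.0458] rect [ 519.4 -323.6] [40.6 36. ] 74.2
scene grip 56 [ 0.6103 -0.3437  0.0734] rect [ 609.5 -344.8] [24.1 21.4] 34.6
scene arm 175 [ 0.5656 -0.331   0.0102] rect [ 568.7 -326. ] [114.8 169.1] 88.0
scene tip 26 [ 0.61   -0.0709  0.17  ] rect [610.3 -70.6] [ 9.  11.6] 37.6
scene sq 72 [ 0.6129 -0.067   0.1407] rect [612.2 -69.3] [23.2 32.5] 46.1
scene collar 71 [ 0.6134 -0.0677  0.131 ] rect [611.3 -69.8] [25.5 32.9] 55.6
scene bridge 1221 [ 0.6128 -0.064   0.1112] rect [609.2 -72.7] [201.8  50.7] 83.3
top hub 114 [ 0.5209 -0.3213  0.0449] rect [ 521.2 -320.9] [36.4 36. ] 74.9
top grip 64 [ 0.6116 -0.3458  0.0723] rect [ 611.4 -345.9] [20.6 21.6] 45.3
top arm 175 [ 0.57   -0.3328  0.0097] rect [ 572.9 -328.2] [ 97.3 177.6] 83.0
top tip 21 [ 0.6098 -0.0723  0.1703] rect [610.5 -72.3] [ 9.1 12.2] 37.3
top sq 28 [ 0.6042 -0.0717  0.1416] rect [608.8 -73.1] [25.6 29.9] 0.1
top collar 72 [ 0.6063 -0.0714  0.1299] rect [609.6 -71.8] [31.2 32. ] 19.9
top bridge 1339 [ 0.6091 -0.0719  0.1097] rect [610.7 -71.7] [200.1  51.4] 83.3
[[-0.949  0.315 -0.   ]
 [ 0.315  0.949  0.   ]
 [ 0.    -0.    -1.   ]]
```

play_rows --increments "-2.5 -2.3 -1.5 0 1;-2.8 -2.6 -1.5 0 1;-2.8 -2.6 -1.5 0 1;-2.8 -2.6 -1.5 0 1;-2.8 -2.6 -1.5 0 1"

```text
clock: 1.02
position: [0.2877, 0.4277, 0.3025]
ee_rot: [0.502, 3.101, 0.001]
force: [0.4, 0.3, 0.3]
width: 1.001
gripper_force: 0.0
```

play_rows --increments "-2.8 -2.6 -1 0 1;-2.8 -2.6 -1 0 1;-2.8 -2.6 -1 0 1;-2.8 -2.6 0 0 1;-2.8 -2.6 0 0 1"

```text
clock: 1.43
position: [0.3797, 0.2603, 0.3327]
ee_rot: [0.502, 3.1, 0.003]
force: [0.8, 1.0, -0.2]
width: 0.998
gripper_force: 0.0
```

play_rows --increments "-2.8 -2.6 0 0 1;-2.8 -2.6 0 0 1;-2.8 -2.6 0 0 1;-2.8 -2.6 0 0 1;-2.8 -2.6 0 0 1"

```text
clock: 1.85
position: [0.4712, 0.0925, 0.3321]
ee_rot: [0.501, 3.101, 0.001]
force: [0.9, 0.8, -1.0]
width: 0.996
gripper_force: 0.0
```

play_rows --increments "-2.8 -2.6 0 0 1;-2.8 -2.6 0 0 1;-2.8 -2.6 0 0 1;-2 -1.8 0 0 1;0 0 0 0 1"

```text
clock: 2.27
position: [0.5407, -0.0359, 0.3319]
ee_rot: [0.513, 3.098, -0.005]
force: [-0.4, -0.2, 0.2]
width: 1.003
gripper_force: 0.0
```

Run:
```python
from h import *
p=vision.get_image("wrist"); save(p,"w1.png")
o=arm.observe(); print(o["position"],R.from_rotvec(o["ee_rot"]).as_matrix().round(3),o["joints"].round(2),o["clock"])
print(np.round(p["cam_to_world"],3))
```

```text
[ 0.53981133 -0.0329436   0.33167905] [[-0.947  0.321  0.   ]
 [ 0.321  0.947 -0.002]
 [-0.001 -0.001 -1.   ]] [-0.44  0.23  0.51  1.64 -0.11  1.3   1.33] 2.3167
[[ 0.324 -0.905 -0.276  0.466]
 [ 0.946  0.309  0.096 -0.009]
 [-0.001 -0.292  0.956  0.49 ]
 [ 0.     0.     0.     1.   ]]
```

View pics/w1.png

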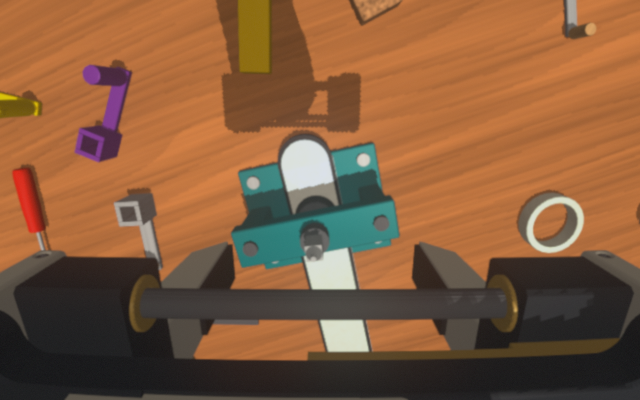

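The wrist view shows the spindle at about (314,240), with the grey crank at (130,210). I'll enlarge the spindle and fit its square.

Run:
```python
from h import *
p=vision.get_image("wrist")
cv2.imwrite("pics/w2.png",cv2.resize(p["frame"][210:275,275:355,::-1],None,fx=9,fy=9,interpolation=cv2.INTER_CUBIC))
P,r,c=world(p)
k=(np.hypot(P[:,0]-.61,P[:,1]+.072)<.03)
for z0,z1 in [(.15,.18),(.156,.162),(.145,.158),(.134,.145),(.128,.132)]:
    S=P[k&(P[:,2]>z0)&(P[:,2]<z1)]; print(z0,len(S)); 
    if len(S)>4: print(cv2.minAreaRect(S[:,:2].astype(np.float32)*1000))
# fit: faces of square visible; distance residual over yaw
S=P[k&(P[:,2]>.134)&(P[:,2]<.158)][:,:2]*1000
from scipy.optimize import minimize
best=[]
for a in range(0,90,3):
    t=np.radians(a);Rm=np.array([[np.cos(t),np.sin(t)],[-np.sin(t),np.cos(t)]])
    f=lambda x:np.mean(np.minimum(np.abs(np.abs((S-x)@Rm.T).max(1)-9),4))
    m=min((minimize(f,[610+dx,-72+dy],method="Nelder-Mead") for dx in(-2,2) for dy in(-2,2)),key=lambda m:m.fun); best.append((round(m.fun,3),a,m.x.round(1)))
print(sorted(best,key=lambda b:b[0])[:8])
np.save("sq.npy",S)
H=P[(np.abs(P[:,0]-.52)<.06)&(np.abs(P[:,1]+.32)<.05)&(P[:,2]>.04)&(P[:,2]<.05)]
print(len(H),cv2.minAreaRect(H[:,:2].astype(np.float32)*1000))
```

```text
0.15 338
((608.8428955078125, -69.16632080078125), (18.085243225097656, 18.886394500732422), 77.8349380493164)
0.156 134
((608.8428955078125, -69.16632080078125), (18.085243225097656, 18.886394500732422), 77.8349380493164)
0.145 92
((604.2171020507812, -64.41995239257812), (23.467430114746094, 11.759973526000977), 38.19147872924805)
0.134 73
((603.9522705078125, -64.44094848632812), (22.536762237548828, 11.105694770812988), 39.29883575439453)
0.128 298
((606.6609497070312, -68.23980712890625), (32.23019027709961, 29.121835708618164), 71.27642822265625)
[(np.float64(0.216), 78, array([609.2, -69.2])), (np.float64(0.29), 75, array([609.1, -69.4])), (np.float64(0.324), 81, array([609.2, -69.3])), (np.float64(0.458), 72, array([609.2, -68.9])), (np.float64(0.497), 84, array([609.1, -69.6])), (np.float64(0.623), 69, array([609.2, -69.1])), (np.float64(0.671), 87, array([609.1, -69.5])), (np.float64(0.794), 66, array([609. , -69.4]))]
446 ((518.7359619140625, -318.5606384277344), (36.57017135620117, 36.61262893676758), 75.15213775634766)
```

View pics/w2.png

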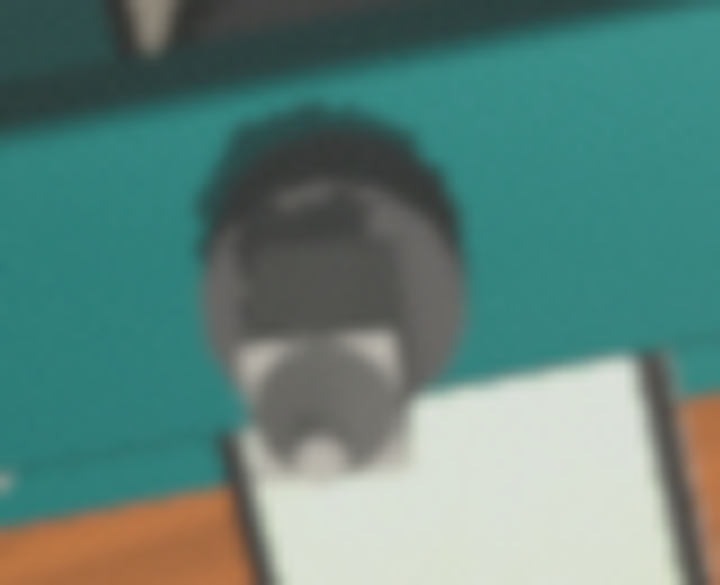

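The square on the screw is at yaw 78°, equivalent to -12°; the crank is at -15°. Both wrist and top views agree on the offset between them.

play_rows --increments "-0.9 -3.4 0 -1.7 1;-0.9 -3.5 0 -2 1;-0.9 -3.5 0 0 1;-0.9 -3.5 0 0 1;-0.9 -3.5 1 0 1"

```text
clock: 2.78
position: [0.5359, -0.2092, 0.3234]
ee_rot: [0.396, 3.113, 0.001]
force: [1.1, -0.3, 0.1]
width: 1.003
gripper_force: 0.0
```

play_rows --increments "-0.9 -3.5 2 0 1;-0.9 -3.5 2 0 1;-0.9 -3.5 2 0 1;0 0 3.8 0 1;0 0 3.8 0 1"

```text
clock: 3.2
position: [0.5347, -0.3193, 0.1854]
ee_rot: [0.405, 3.113, -0.002]
force: [1.0, 1.8, -1.3]
width: 1.001
gripper_force: 0.0
```

play_rows --increments "0 0 3.8 0 1;0 0 3 0 1;0 0 0 0 1;0 0 0 0 1;0 0 0 0 1"

```text
clock: 3.62
position: [0.5359, -0.3174, 0.1197]
ee_rot: [0.399, 3.114, -0.001]
force: [-0.4, -0.2, 0.5]
width: 0.999
gripper_force: 0.0
```

```bash
cat > st.py <<'E'
from h import *
import sys
o=arm.observe(); M=R.from_rotvec(o["ee_rot"]).as_matrix()
print(o["clock"],o["position"].round(4),"x-yaw",np.degrees(np.arctan2(M[1,0],M[0,0])).round(2),o["joints"].round(2),"f",o["force"].round(1),o["width"].round(3),o["gripper_force"])
if len(sys.argv)>3:
    t=np.array([float(v) for v in sys.argv[1:4]]); print("tool delta cm",((t-o["position"])@M*100).round(2))
E
python3 st.py .520 -.3205 .012
python3 - <<'E'
from h import *
p=vision.get_image("top"); P,r,c=world(p)
H=P[(np.abs(P[:,0]-.52)<.06)&(np.abs(P[:,1]+.32)<.05)&(P[:,2]>.04)&(P[:,2]<.05)]
print(len(H))
p=vision.get_image("wrist"); P,r,c=world(p); save(p,"w3.png")
H=P[(np.abs(P[:,0]-.52)<.06)&(np.abs(P[:,1]+.32)<.05)&(P[:,2]>.04)&(P[:,2]<.05)]
print(len(H),cv2.minAreaRect(H[:,:2].astype(np.float32)*1000))
E
```

```text
0
1666 ((519.130126953125, -318.9090881347656), (36.05651092529297, 36.560874938964844), 74.57290649414062)Traceback (most recent call last):
  File "st.py", line 4, in <module>
    print(o["clock"],o["position"].round(4),"x-yaw",np.degrees(np.arctan2(M[1,0],M[0,0])).round(2),o["joints"].round(2),"f",o["force"].round(1),o["width"].round(3),o["gripper_force"])
                                                                                                                                                ^^^^^^^^^^^^^^^^
AttributeError: 'float' object has no attribute 'round'
```

```bash
sed -i 's/o\["width"\].round(3)/round(float(o["width"]),3)/' st.py; python3 st.py .520 -.320 .012
```

```text
3.7167 [ 0.5361 -0.318   0.1203] x-yaw 165.35 [ 0.1   0.57  0.52  1.73 -0.35  0.93  2.08] f [-0.4  0.2  0.3] 0.998 0.0
tool delta cm [ 1.56 -0.59 10.83]
```

play_rows --increments "1.5 -0.7 0 0 1;0 0 2.5 0 1;0 0 2.5 0 1;0 0 0 0 1;0 0 0 0 1"

```text
clock: 4.13
position: [0.5185, -0.3204, 0.0686]
ee_rot: [0.401, 3.116, 0.001]
force: [-0.8, -0.4, -0.8]
width: 0.999
gripper_force: 0.0
```

```bash
python3 st.py .520 -.320 .012
```

```text
4.1333 [ 0.5185 -0.3204  0.0686] x-yaw 165.32 [ 0.14  0.61  0.49  1.81 -0.38  0.82  2.13] f [-0.8 -0.4 -0.8] 0.999 0.0
tool delta cm [-0.13  0.08  5.66]
```

play_rows --increments "-0.1 0 2.8 0 1;0 0 2.7 0 1;0 0 0 0 1;0 0 0 0 -1;0 0 0 0 -1" --grip_force 45

```text
clock: 4.55
position: [0.5204, -0.3218, 0.015]
ee_rot: [0.401, 3.113, -0.002]
force: [-0.2, -0.2, 0.8]
width: 0.902
gripper_force: 0.0
```

play_rows --increments "0 0 0 0 -1;0 0 0 0 -1;0 0 0 0 -1;0 0 0 0 -1;0 0 0 0 -1"

```text
clock: 4.97
position: [0.5194, -0.3209, 0.0131]
ee_rot: [0.401, 3.115, -0.0]
force: [-0.5, 0.2, 0.4]
width: 0.54
gripper_force: 0.0
```

```bash
python3 st.py
```

```text
4.9667 [ 0.5194 -0.3209  0.0131] x-yaw 165.32 [ 0.17  0.69  0.44  1.83 -0.43  0.71  2.17] f [-0.5  0.2  0.4] 0.54 0.0
```

play_rows --increments "0 0 0 0 -1;0 0 0 0 -1;0 0 0 0 -1;0 0 0 0 -1;0 0 0 0 -1"

```text
clock: 5.38
position: [0.5192, -0.3207, 0.0127]
ee_rot: [-0.401, -3.116, -0.0]
force: [-0.6, 0.2, 1.9]
width: 0.392
gripper_force: 44.9
```

play_rows --increments "0 0 -0.5 0 -1;0 0 -2.5 0 -1;0 0 -4 0 -1;0 0 -4 0 -1;0 0 -4 0 -1"

```text
clock: 5.8
position: [0.5182, -0.3205, 0.1638]
ee_rot: [-0.402, -3.113, -0.0]
force: [1.6, -0.7, -4.1]
width: 0.391
gripper_force: 44.9
```

play_rows --increments "0 0 -4 0 -1;0 0 -2 0 -1;0 0 0 0 -1;0 0 0 0 -1;0 0 0 0 -1"

```text
clock: 6.22
position: [0.5183, -0.3199, 0.221]
ee_rot: [-0.401, -3.113, -0.002]
force: [0.2, 0.1, -5.6]
width: 0.39
gripper_force: 44.9
```

```bash
python3 st.py .610 -.0705 .23
python3 - <<'E'
from h import *
for n in ["top","wrist"]:
    p=vision.get_image(n); save(p,n+"4.png"); P,r,c=world(p)
    o=arm.observe()["position"]
    print(n,o)
    # crank underside is about at o.z-.012; hub top +.033, grip top +.061
    for nm,dz,rad in [("hub",.033,.03),("grip",.061,.14)]:
        k=(np.abs(P[:,2]-(o[2]-.012+{"hub":.045,"grip":.073}[nm]))<.004)&(np.hypot(P[:,0]-o[0],P[:,1]-o[1])<rad)
        if nm=="grip": k&=(np.hypot(P[:,0]-o[0]-.09,P[:,1]-o[1]+.025)<.03)
        if k.sum()>4: print(nm,k.sum(),cv2.minAreaRect(P[k][:,:2].astype(np.float32)*1000),P[k].mean(0))
E
```

```text
6.2167 [ 0.5183 -0.3199  0.221 ] x-yaw 165.32 [ 0.07  0.45  0.58  1.65 -0.27  1.12  2.04] f [ 0.2  0.1 -5.6] 0.39 44.93457913398743
tool delta cm [-2.55 26.45 -0.88]
top [ 0.51815892 -0.3198159   0.22055611]
grip 83 ((610.9561767578125, -343.3773498535156), (18.93906021118164, 21.62216567993164), 67.55819702148438) [ 0.61136506 -0.34365803  0.28061978]
wrist [ 0.51814921 -0.3199361   0.22049521]
hub 3573 ((517.9031982421875, -319.6534729003906), (55.10429000854492, 37.32107925415039), 76.17335510253906) [ 0.51298406 -0.31801166  0.25262801]
```

View pics/wrist4.png

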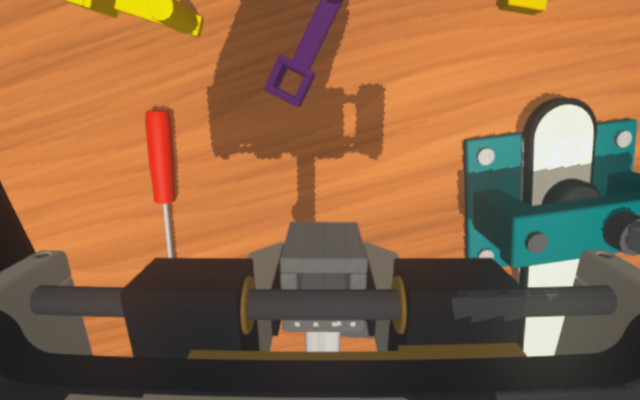

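play_rows --increments "-0.3 2 0 0 -1;-0.3 3.4 0 0 -1;-0.3 3.4 0 0 -1;-0.3 3.4 0 0 -1;-0.3 3.4 0 0 -1"

```text
clock: 6.73
position: [0.5728, -0.172, 0.221]
ee_rot: [-0.402, -3.113, -0.0]
force: [0.5, -0.2, -4.1]
width: 0.394
gripper_force: 44.9
```

play_rows --increments "-0.3 3.4 0 0 -1;-0.3 3.4 0 0 -1;-0.3 2.5 0 0 -1;0 1.2 0 -2.5 -1;0 0 0 0 -1"

```text
clock: 7.15
position: [0.6089, -0.0697, 0.2207]
ee_rot: [-0.319, -3.122, -0.002]
force: [-0.1, 0.1, -4.2]
width: 0.392
gripper_force: 44.9
```

play_rows --increments "0 0 0 0 -1;0 0 0 0 -1;0 0 0 0 -1"

```text
clock: 7.4
position: [0.6079, -0.0765, 0.2224]
ee_rot: [-0.338, -3.123, 0.001]
force: [-0.6, -0.3, -3.8]
width: 0.389
gripper_force: 44.9
```

```bash
python3 st.py .609 -.0714 .19
```

```text
7.4 [ 0.6079 -0.0765  0.2224] x-yaw 167.64 [-0.33  0.45  0.54  1.64 -0.25  1.12  1.63] f [-0.6 -0.3 -3.8] 0.389 44.934643507003784
tool delta cm [0.   0.53 3.24]
```

play_rows --increments "0 0.5 0 0 -1;0 0 1 0 -1;0 0 1 0 -1;0 0 0 0 -1;0 0 0 0 -1"

```text
clock: 7.82
position: [0.6088, -0.0696, 0.2015]
ee_rot: [-0.334, -3.121, 0.0]
force: [0.1, -0.2, -4.2]
width: 0.39
gripper_force: 44.9
```

```bash
python3 st.py .609 -.0714 .143
```

```text
7.8167 [ 0.6088 -0.0696  0.2015] x-yaw 167.8 [-0.33  0.47  0.53  1.67 -0.26  1.08  1.63] f [ 0.1 -0.2 -4.2] 0.39 44.93475794792175
tool delta cm [-0.07 -0.17  5.85]
```

play_rows --increments "0 -0.1 1 0 -1;0 0 1 0 -1;0 0 0.5 0 -1;0 0 0.5 0 -1;0 0 0.5 0 -1"

```text
clock: 8.23
position: [0.6093, -0.0705, 0.167]
ee_rot: [-0.333, -3.123, 0.0]
force: [0.5, -0.6, -3.9]
width: 0.39
gripper_force: 44.9
```

```bash
python3 st.py .609 -.0714 .143
```

```text
8.2333 [ 0.6093 -0.0705  0.167 ] x-yaw 167.81 [-0.32  0.5   0.51  1.71 -0.28  1.01  1.65] f [ 0.5 -0.6 -3.9] 0.39 44.93468642234802
tool delta cm [ 0.01 -0.1   2.4 ]
```

play_rows --increments "0 0 0.5 0 -1;0 0 0.5 0 -1;0 0 0.5 0 -1;0 0 0.4 0 -1;0 0 0 0 -1"

```text
clock: 8.65
position: [0.609, -0.0704, 0.1478]
ee_rot: [-0.333, -3.123, 0.0]
force: [-1.3, 0.6, -4.8]
width: 0.392
gripper_force: 44.9
```

```bash
python3 st.py .609 -.0714 .143
```

```text
8.65 [ 0.609  -0.0704  0.1478] x-yaw 167.82 [-0.31  0.52  0.5   1.73 -0.29  0.97  1.66] f [-1.3  0.6 -4.8] 0.392 44.93474721908569
tool delta cm [-0.02 -0.1   0.48]
```

play_rows --increments "0 0 0.3 0 -1;0 0 0.2 0 -1;0 0 0 0 -1;0 0 0 0 -1"

```text
clock: 8.98
position: [0.6095, -0.0705, 0.1437]
ee_rot: [-0.333, -3.124, -0.0]
force: [-0.6, -0.3, -3.9]
width: 0.393
gripper_force: 44.9
```

```bash
python3 st.py .609 -.0714 .143
```

```text
8.9833 [ 0.6095 -0.0705  0.1437] x-yaw 167.82 [-0.31  0.52  0.5   1.73 -0.3   0.96  1.66] f [-0.6 -0.3 -3.9] 0.393 44.934720396995544
tool delta cm [ 0.03 -0.1   0.07]
```

play_rows --increments "0 0 0.1 0 -1;0 0 0 0 0;0 0 0 0 0;0 0 0 0 0;0 0 0 0 0"

```text
clock: 9.4
position: [0.6099, -0.0706, 0.1432]
ee_rot: [0.333, 3.123, 0.0]
force: [-0.1, 0.7, -0.4]
width: 0.498
gripper_force: 0.0
```

play_rows --increments "0 0 0 0 0;0 0 -1 0 0;0 0 -3 0 0;0 0 -4 0 0;0 0 -4 0 0"

```text
clock: 9.82
position: [0.6087, -0.0706, 0.2644]
ee_rot: [-0.334, -3.122, 0.001]
force: [0.9, 0.5, -0.1]
width: 0.507
gripper_force: 0.0
```

play_rows --increments "0 0 -1 0 0;0 0 0 0 0;0 0 0 0 0;0 0 0 0 0"

```text
clock: 10.15
position: [0.6089, -0.0702, 0.2719]
ee_rot: [-0.333, -3.122, -0.0]
force: [-0.2, -0.7, -0.9]
width: 0.501
gripper_force: 0.0
```

```bash
python3 st.py
python3 - <<'E'
from h import *
for n in ["top","scene","wrist"]:
    p=vision.get_image(n); save(p,n+"5.png"); P,r,c=world(p)
    for nm,cx,cy,z,rad in [("hub",.61,-.072,.175,.028),("grip",.703,-.091,.203,.03)]:
        k=(np.abs(P[:,2]-z)<.006)&(np.hypot(P[:,0]-cx,P[:,1]-cy)<rad)
        if k.sum()>4: print(n,nm,k.sum(),cv2.minAreaRect(P[k][:,:2].astype(np.float32)*1000),P[k].mean(0).round(4))
E
```

```text
10.15 [ 0.6089 -0.0702  0.2719] x-yaw 167.82 [-0.35  0.41  0.55  1.57 -0.22  1.23  1.6 ] f [-0.2 -0.7 -0.9] 0.501 0.0
scene hub 150 ((611.9995727539062, -72.93521118164062), (38.03496170043945, 35.929019927978516), 78.171142578125) [ 0.6151 -0.0704  0.1755]
scene grip 76 ((706.8233642578125, -93.82464599609375), (23.32803726196289, 21.001739501953125), 48.976722717285156) [ 0.7066 -0.0937  0.1991]
wrist hub 1541 ((611.7474975585938, -69.58280181884766), (36.026817321777344, 36.613243103027344), 77.27074432373047) [ 0.6103 -0.0693  0.1748]
wrist grip 423 ((705.3237915039062, -90.94049072265625), (21.502546310424805, 21.123212814331055), 3.252070903778076) [ 0.7047 -0.0908  0.1979]
```

View pics/wrist5.png

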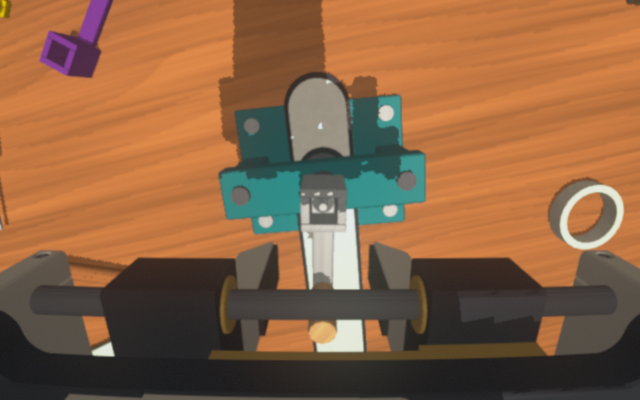

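The crank is home (hub top at z 0.175 = 0.130 + 0.045, yaw about -12.7°). The wrist view shows its grip at (322,330). Next I move to the grip.

```bash
python3 st.py .7038 -.0923 .166
```

```text
10.3 [ 0.6088 -0.0703  0.2714] x-yaw 167.82 [-0.35  0.41  0.55  1.57 -0.22  1.23  1.6 ] f [ 0.5 -0.2 -0.5] 0.5 0.0
tool delta cm [-9.78 -0.14 10.52]
```

play_rows --increments "-3 0 0 0 0.4;-3.5 0 0 0 0.4;-3 0 0 0 0.4;0 0 0 0 0.4;0 0 0 0 0.4"

```text
clock: 10.72
position: [0.7027, -0.0911, 0.2703]
ee_rot: [-0.334, -3.121, 0.002]
force: [-0.5, -0.5, -0.6]
width: 0.696
gripper_force: 0.0
```

```bash
python3 st.py .7038 -.0923 .166
```

```text
10.7167 [ 0.7027 -0.0911  0.2703] x-yaw 167.79 [-0.25  0.59  0.54  1.3  -0.3   1.34  1.64] f [-0.5 -0.5 -0.6] 0.696 0.0
tool delta cm [-0.16 -0.08 10.43]
```

Go down and grip firmly.

play_rows --increments "-0.1 -0.1 2.5 0 0.4;0 0 3.5 0 0.4;0 0 3 0 0.4;0 0 1.3 0 0.4;0 0 0 0 -1" --grip_force 50

```text
clock: 11.13
position: [0.7003, -0.0909, 0.1662]
ee_rot: [-0.333, -3.117, -0.0]
force: [-0.4, 0.5, -0.3]
width: 0.666
gripper_force: 0.0
```

play_rows --increments "0 0 0 0 -1;0 0 0 0 -1;0 0 0 0 -1;0 0 0 0 -1;0 0 0 0 -1"

```text
clock: 11.55
position: [0.7037, -0.0919, 0.171]
ee_rot: [0.333, 3.122, 0.0]
force: [-1.1, -0.5, 0.0]
width: 0.315
gripper_force: 0.0
```

play_rows --increments "0 0 0 0 -1;0 0 0 0 -1;0 0 0 0 -1;0 0 0 0 -1"

```text
clock: 11.88
position: [0.7036, -0.0918, 0.1702]
ee_rot: [0.333, 3.123, 0.0]
force: [1.5, 0.3, 3.6]
width: 0.254
gripper_force: 50.0
```

```bash
python3 st.py .7038 -.0923 .166
```

```text
11.8833 [ 0.7036 -0.0918  0.1702] x-yaw 167.82 [-0.24  0.65  0.51  1.44 -0.33  1.14  1.68] f [1.5 0.3 3.6] 0.254 50.00084459781647
tool delta cm [-0.03 -0.04  0.42]
```

Gripped (width 23 mm). Start winding with a check.

play_rows --increments "0.14 -1.65 0 0 -1;0.43 -1.6 0 0 -1;0.7 -1.5 0 0 -1;0.95 -1.36 0 0 -1;0 0 0 0 -1"

```text
clock: 12.3
position: [0.6643, -0.1498, 0.17]
ee_rot: [-0.34, -3.12, -0.002]
force: [-0.4, 3.7, 6.5]
width: 0.251
gripper_force: 50.1
```

```bash
cat > an.py <<'E'
from h import *
o=arm.observe(); M=R.from_rotvec(o["ee_rot"]).as_matrix(); d=(o["position"]-[.6100,-.0712,.17])
t=d@M*100; print(o["clock"],"s",np.degrees(np.arctan2(t[1],t[0]))%360-180,"r",np.hypot(t[0],t[1]).round(2),"z",o["position"][2].round(4),"tool f",(o["force"]@M).round(1),round(float(o["width"]),3),o["gripper_force"],o["joints"].round(2))
E
python3 an.py
```

```text
12.3 s 42.908388399568054 r 9.56 z 0.17 tool f [ 1.2  3.5 -6.4] 0.251 50.075451135635376 [-0.17  0.61  0.51  1.52 -0.32  1.1   1.77]
```

play_rows --increments "1.17 -1.17 0 0 -1;1.36 -0.95 0 0 -1;1.5 -0.7 0 0 -1;1.6 -0.43 0 0 -1;1.65 -0.14 0 0 -1"

```text
clock: 12.72
position: [0.5905, -0.1656, 0.1715]
ee_rot: [0.336, 3.119, 0.002]
force: [3.3, 5.0, 11.0]
width: 0.254
gripper_force: 50.5
```

play_rows --increments "1.65 0.14 0 0 -1;1.6 0.43 0 0 -1;1.5 0.7 0 0 -1;1.36 0.95 0 0 -1;1.17 1.17 0 0 -1"

```text
clock: 13.13
position: [0.5247, -0.1203, 0.1712]
ee_rot: [0.341, 3.12, -0.004]
force: [-3.4, -6.4, 13.8]
width: 0.248
gripper_force: 50.0
```

play_rows --increments "0.95 1.36 0 0 -1;0.7 1.5 0 0 -1;0.43 1.6 0 0 -1;0.14 1.65 0 0 -1;0 0 0 0 -1"

```text
clock: 13.55
position: [0.5131, -0.0502, 0.1698]
ee_rot: [-0.331, -3.117, -0.003]
force: [-18.0, 4.0, 21.5]
width: 0.252
gripper_force: 50.0
```

```bash
python3 an.py
```

```text
13.55 s -179.90704974782003 r 9.91 z 0.1698 tool f [ 18.6   0.2 -21.3] 0.252 50.02121329307556 [-0.41  0.34  0.53  1.94 -0.22  0.92  1.58]
```

```bash
python3 - <<'E'
from h import *
for n in ["scene","wrist","top"]:
    p=vision.get_image(n); save(p,n+"6.png"); P,r,c=world(p)
    k=(np.abs(P[:,2]-.177)<.012)&(np.hypot(P[:,0]-.61,P[:,1]+.072)<.03)
    if k.sum()>9:
        S=P[k]; print(n,k.sum(),cv2.minAreaRect(S[:,:2].astype(np.float32)*1000),S[:,2].min(),np.median(S[:,2]),S[:,2].max())
        A=np.c_[S[:,:2]-S[:,:2].mean(0),np.ones(len(S))]; print("plane",np.linalg.lstsq(A,S[:,2],rcond=None)[0].round(3))
E
python3 an.py
```

```text
scene 217 ((607.7118530273438, -72.52642059326172), (37.59959030151367, 36.61820602416992), 77.23910522460938) 0.16507250776925353 0.17559986338236233 0.1803957104220092
plane [-0.003 -0.038  0.174]
13.7 s 178.8542788154079 r 9.91 z 0.1697 tool f [ 17.9  -0.2 -18.9] 0.25 50.03658592700958 [-0.41  0.34  0.53  1.94 -0.22  0.92  1.59]
```

View pics/scene6.png

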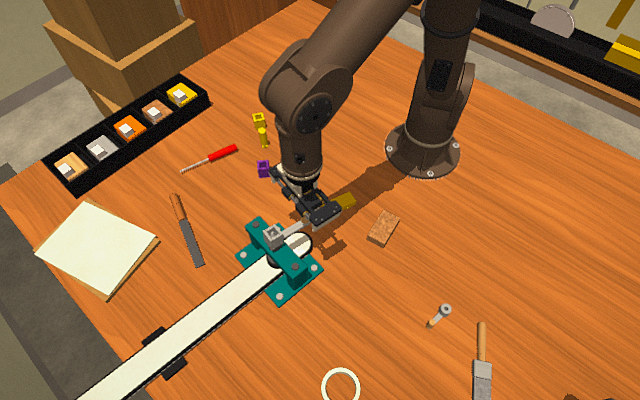

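The crank is still level and home; the loads come from a few mm of offset. I'll ease the commanded pose outward and up, then continue.

play_rows --increments "0.3 0 -0.2 0 -1;0 0 0 0 -1"

```text
clock: 13.87
position: [0.5129, -0.0527, 0.172]
ee_rot: [-0.336, -3.123, 0.0]
force: [-3.8, 0.3, 4.5]
width: 0.25
gripper_force: 50.0
```

```bash
python3 an.py
```

```text
13.8667 s 178.47369575014778 r 9.88 z 0.172 tool f [ 3.7 -0.5 -4.5] 0.25 49.99824643135071 [-0.41  0.34  0.53  1.94 -0.21  0.92  1.58]
```

play_rows --increments "-0.14 1.65 0 0 -1;-0.43 1.6 0 0 -1;-0.7 1.5 0 0 -1;-0.95 1.36 0 0 -1;-1.17 1.17 0 0 -1"

```text
clock: 14.28
position: [0.5615, 0.0137, 0.1718]
ee_rot: [-0.332, -3.121, -0.002]
force: [-5.7, 3.5, 12.2]
width: 0.253
gripper_force: 50.1
```

play_rows --increments "-1.4 0.95 0 0 -1;-1.54 0.7 0 0 -1;-1.64 0.43 0 0 -1;-1.69 0.14 0 0 -1;0 0 0 0 -1"

```text
clock: 14.7
position: [0.6321, 0.0215, 0.1727]
ee_rot: [0.332, 3.12, 0.002]
force: [1.5, 7.8, 13.0]
width: 0.249
gripper_force: 50.1
```

```bash
python3 an.py
```

```text
14.7 s -88.71114334493528 r 9.53 z 0.1727 tool f [  0.1   8.  -13. ] 0.249 50.148494839668274 [-0.45  0.52  0.5   1.65 -0.28  1.04  1.49]
```

play_rows --increments "-1.69 -0.1 -0.1 0 -1;-1.64 -0.4 0 0 -1;-1.54 -0.7 0 0 -1;-1.4 -0.95 0 0 -1;-1.17 -1.17 0 0 -1"

```text
clock: 15.12
position: [0.694, -0.0285, 0.1726]
ee_rot: [-0.334, -3.121, 0.001]
force: [-7.6, -0.7, 6.3]
width: 0.25
gripper_force: 50.0
```

play_rows --increments "-0.95 -1.36 0 0 -1;-0.7 -1.5 0 0 -1;-0.43 -1.6 0 0 -1;-0.14 -1.65 0 0 -1;0 0 0 0 -1"

```text
clock: 15.53
position: [0.7002, -0.0968, 0.1723]
ee_rot: [-0.342, -3.118, 0.003]
force: [-7.0, 0.4, 6.2]
width: 0.249
gripper_force: 50.0
```

```bash
python3 an.py
```

```text
15.5333 s 3.3535552397724757 r 9.38 z 0.1723 tool f [ 6.9 -1.1 -6.1] 0.249 49.99476134777069 [-0.23  0.65  0.49  1.44 -0.32  1.14  1.67]
```

play_rows --increments "0.25 -1.65 0 0 -1;0.48 -1.6 0 0 -1;0.75 -1.5 0 0 -1;1 -1.36 0 0 -1;1.2 -1.17 0 0 -1"

```text
clock: 15.95
position: [0.6516, -0.1555, 0.173]
ee_rot: [0.335, 3.123, 0.002]
force: [0.4, 6.1, 6.0]
width: 0.25
gripper_force: 50.1
```

play_rows --increments "1.38 -0.95 0 0 -1;1.52 -0.7 0 0 -1;1.62 -0.43 0 0 -1;1.67 -0.14 0 0 -1;0 0 0 0 -1"

```text
clock: 16.37
position: [0.5847, -0.163, 0.1734]
ee_rot: [0.336, 3.123, 0.004]
force: [0.6, 3.0, 5.7]
width: 0.253
gripper_force: 50.1
```

```bash
python3 an.py
```

```text
16.3667 s 93.14124993498928 r 9.53 z 0.1734 tool f [ 0.1  3.1 -5.7] 0.253 50.076465010643005 [-0.16  0.48  0.51  1.72 -0.27  1.01  1.8 ]
```

play_rows --increments "1.67 0.14 0 0 -1;1.62 0.43 0 0 -1;1.5 0.7 0 0 -1;1.36 0.95 0 0 -1;1.17 1.17 0 0 -1"

```text
clock: 16.78
position: [0.5233, -0.1154, 0.1735]
ee_rot: [0.336, 3.119, -0.0]
force: [7.3, 2.0, 0.3]
width: 0.251
gripper_force: 50.0
```

play_rows --increments "0.95 1.36 0 0 -1;0.7 1.5 0 0 -1;0.43 1.6 0 0 -1;0.14 1.65 0 0 -1;0 0 0 0 -1"

```text
clock: 17.2
position: [0.5146, -0.0485, 0.173]
ee_rot: [0.33, 3.122, 0.001]
force: [1.4, 1.1, 4.0]
width: 0.254
gripper_force: 50.0
```

```bash
python3 an.py
```

```text
17.2 s -178.64409690638198 r 9.8 z 0.173 tool f [-1.2  1.4 -4. ] 0.254 49.99078810214996 [-0.4   0.33  0.5   1.94 -0.2   0.92  1.56]
```

play_rows --increments "-0.14 1.65 0 0 -1;-0.43 1.6 0 0 -1;-0.7 1.5 0 0 -1;-0.4 0.7 0 0 -1;0 0 0 0 -1"

```text
clock: 17.62
position: [0.5424, -0.0006, 0.1728]
ee_rot: [0.332, 3.123, -0.001]
force: [-1.8, 2.1, 7.3]
width: 0.25
gripper_force: 50.0
```

play_rows --increments "0 0 0 0 -1;0 0 0 0 -1;0 0 0 0 -1"

```text
clock: 17.87
position: [0.5413, -0.0017, 0.1728]
ee_rot: [-0.335, -3.124, -0.0]
force: [-1.4, 1.9, 5.2]
width: 0.25
gripper_force: 50.0
```

```bash
python3 an.py
python3 - <<'E'
from h import *
for n in ["scene","top"]:
    p=vision.get_image(n); save(p,n+"7.png"); P,r,c=world(p)
    k=(np.abs(P[:,2]-.177)<.012)&(np.hypot(P[:,0]-.61,P[:,1]+.072)<.03)
    if k.sum()>9: print(n,k.sum(),cv2.minAreaRect(P[k][:,:2].astype(np.float32)*1000),np.median(P[k][:,2]))
E
python3 an.py
```

```text
17.8667 s -146.89793139722858 r 9.77 z 0.1728 tool f [ 1.7  1.5 -5.2] 0.25 50.00168323516846 [-0.46  0.37  0.49  1.88 -0.21  0.94  1.48]
scene 205 ((608.38134765625, -72.25237274169922), (38.17158126831055, 34.291236877441406), 44.161598205566406) 0.1756791541330759
top 172 ((610.2130737304688, -71.19621276855469), (35.91957473754883, 35.35456848144531), 43.498992919921875) 0.1743807051572649
17.9667 s -146.92012173036747 r 9.77 z 0.1728 tool f [ 1.4  1.4 -4.9] 0.25 50.00162601470947 [-0.46  0.37  0.49  1.88 -0.21  0.94  1.48]
```

Wound about 573° (10.0 rad), so the screw reads at least 12.8 wherever it started. Release and retreat.

play_rows --increments "0 0 0 0 0.3;0 0 0 0 0.3;0 0 0 0 0.3;0 0 0 0 0.3;0 0 0 0 0.3"

```text
clock: 18.38
position: [0.5413, -0.0009, 0.1725]
ee_rot: [-0.334, -3.123, 0.0]
force: [0.6, -0.6, -0.6]
width: 0.562
gripper_force: 0.0
```

play_rows --increments "0 0 -1 0 0.3;0 0 -3 0 0.3;0 0 -4 0 0.3;0 0 -4 0 0.3;0 0 -3 0 0.3"

```text
clock: 18.8
position: [0.5418, -0.0009, 0.3267]
ee_rot: [0.334, 3.121, 0.001]
force: [0.8, -0.4, 0.3]
width: 0.648
gripper_force: 0.0
```

play_rows --increments "3 1 0 0 0.3;3 1 0 0 0.3;3 1 0 0 0.3;0 0 0 0 0.3;0 0 0 0 0.3"

```text
clock: 19.22
position: [0.459, 0.0487, 0.3237]
ee_rot: [0.329, 3.123, 0.002]
force: [0.7, 0.3, -0.7]
width: 0.654
gripper_force: 0.0
```

```bash
python3 an.py
python3 - <<'E'
from h import *
for n in ["scene","top"]:
    p=vision.get_image(n); save(p,n+"8.png"); P,r,c=world(p)
    for nm,k in dict(hub=(np.abs(P[:,2]-.177)<.008)&(np.hypot(P[:,0]-.61,P[:,1]+.072)<.03),grip=(np.abs(P[:,2]-.202)<.008)&(np.hypot(P[:,0]-.541,P[:,1]+.002)<.04)).items():
        if k.sum()>9: print(n,nm,k.sum(),cv2.minAreaRect(P[k][:,:2].astype(np.float32)*1000),np.median(P[k][:,2]))
    if n=="scene": a=p["frame"]
b=cv2.imread("pics/scene1.png")
cv2.imwrite("pics/cmp.png",np.hstack([cv2.resize(i[200:310,225:335],None,fx=3.6,fy=3.6,interpolation=cv2.INTER_CUBIC) for i in (b,a[:,:,::-1])]))
E
```

```text
19.2167 s -153.50718632666084 r 19.28 z 0.3237 tool f [-0.7  0.4  0.7] 0.654 0.0 [-0.66  0.08  0.48  1.82 -0.04  1.25  1.19]
scene hub 171 ((608.34814453125, -72.24713134765625), (38.51294708251953, 34.4576416015625), 43.856266021728516) 0.17629214566066975
scene grip 79 ((542.8363037109375, -3.2197208404541016), (21.669334411621094, 21.347976684570312), 18.55126953125) 0.20260173670233894
top hub 161 ((609.6747436523438, -71.34026336669922), (36.275123596191406, 35.31325912475586), 45.21431350708008) 0.17467231774140846
top grip 80 ((543.7584228515625, -3.0879440307617188), (21.386749267578125, 21.712453842163086), 43.463985443115234) 0.20154475275381206
```

View pics/cmp.png

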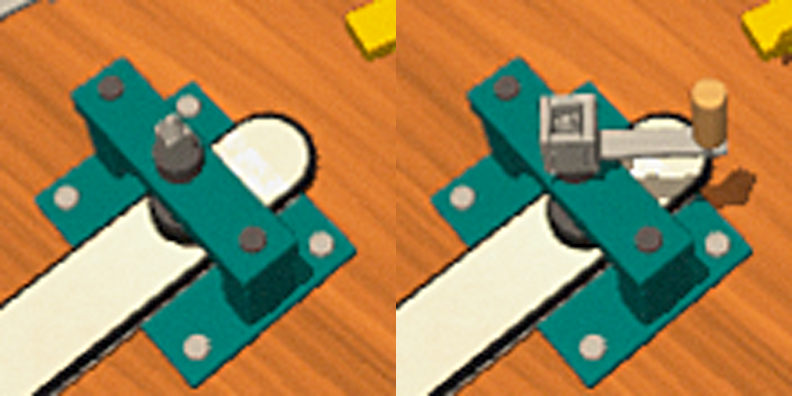

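The before/after pair shows the crank seated level on the screw. The pad's dark rim has come down on the ski and the gripper is clear, so I hand in.

```bash
python3 -c "
from cell import job; print(job.sign_off())"
```

```text
the job is handed in; nothing more can be done
None
```

The job is handed in: the larger crank sits fully down and level on the screw, wound clockwise about 573° (roughly 1.6 turns), which puts the screw past 12.5 rad for any stated start, with the pad seen lower on the ski, the gripper clear, and the small crank never approached; sign-off returned no verdict.

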